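# Thread the guide rod of a microscope camera stand

### The arm

A 6-joint arm with a two-finger parallel gripper is mounted at the origin on the work surface. World frame = base frame: x ahead of the robot, y to its left, z up, the work surface at z = 0. Lengths are in m, angles in rad, forces in N, time in s.
With the tool pointing down it reaches from about 0.425 to 1.125 m from the base axis. Payload 14.9 kg.
Tool frame: the origin (TCP) lies at the very end of the fingers, on their centre line; the grasp point (between the pads) lies 19 mm behind it; z points along the fingers, x is the direction in which the jaws open and shut, and the axes are right-handed (so a half turn about z gives the same grasp; the last joint's range is limited). The gripper opens to 91 mm and grips with 3 to 60 N. Pads are 32 mm wide; open, the fingers measure 118 mm over their backs; the gripper's body (76 mm by 178 mm) begins 60 mm behind the grasp point.
Start: joints at [1.106, 0.379, 1.734, -0, 1.028, -0.033], TCP at [0.293, 0.636, 0.214] pointing down, gripper open.
Joint ranges: [-2.77, 2.77], [-0.74, 2.19], [0, 2.66], [-1.06, 4.2], [0.31, 2.87], [-3.08, 3.08]. Speed limits (rad/s): [1.89, 1.89, 2.39, 3.14, 3.14, 3.14].

### API

Orientations are given as [roll, pitch, yaw] about the fixed x, y, z axes, in that order (R = Rz(yaw) Ry(pitch) Rx(roll)).
In Python, from bench import status, grab_frame, r gives the robot as it stands.
- The arm moves only by the tool carry_out, never from a script. Its argument "increments" is a list that holds one entry, the list of rows, each a list of 7 numbers: the closure in counts, from 0 (fully open) to 255 (shut), then the shift along the tool's x, y, z in m, then the turn, a rotation vector about the tool's x, y, z in rad. A call has 1 to 12 rows; each row is the pose to reach, as a shift and turn from the pose commanded when the call began, along the tool's axes at that moment; what a row does not reach only later rows make up. A row lasts 1/8 s, in which the tool goes at most 62.5 mm and 10.7 degrees, less where a joint would pass 70% of its speed; a pose out of reach is approached as far as the arm can. A call with a gripper value outside its range is refused whole. The fingers move at their own pace and stop on an object; the grip force is fixed at half the most. Time passes only in rows, so rows that repeat a pose let the fingers close. It gives the time, the measured TCP pose, the force and the opening at its end, in the units of the state.
- status.read_state(): the state, without advancing time (a new reading comes with each control period).
- grab_frame(name): name is "side" or "top"; returns a dict with "pixels" (384x512x3 uint8, blue, green, red), "K" (3x3 intrinsics, pixels), "T" (4x4, takes a point from camera to world coordinates). Camera axes: x right, y up, looking along -z (the intrinsics and any distortion apply to the point x, -y, -z); pixel columns grow to the right and rows downward; lengths in m; the calibration is good to about 2 mm. A picture is of the moment at which its call begins. There is no depth.
- r.close_job(): hands the job in, once; it reports no verdict.
The state is a dict: "clock": time; "joint_pos": joint angles; "qd": joint speeds; "joint_efforts": joint torques, N m; "tcp_pos": TCP position; "tcp_rot": TCP orientation; "wrist_force": force on the tool from outside, world axes, zero at the start; "ft_torque": the same for the moment, N m; "grip_width": opening from 0.0 (shut) to 1.0 (fully open).
Only numpy, scipy, OpenCV 4.12 (cv2) and the standard library are available. Lean on these libraries where they do the work, as an engineer would, in place of code of your own. Each camera call takes 0.05 s, during which the arm holds its last target. There are 200 camera calls.

### The job

Swing the lower arm of the small camera stand in until it stops under the fixed upper arm, then take the longest rod from the wooden rack and thread it from above through the upper bushing and on through the lower one. Finish while still gripping it: the rod held upright and still through both bushings, its nose showing below the lower bushing but hanging clear of the base plate. Do not disturb the two other pins in the rack or anything else on the bench.

Things in the scene. Friction and masses are not known exactly. Their poses are not given: they have to be found in the camera images.
- guide_rod: The longest of three upright steel rods in the wooden rack: 12 mm diameter, 160 mm long, ribbed cylindrical head 18 mm in diameter on its top 28 mm; the lowest 8 mm taper to a 5 mm nose; about 0.18 kg. Origin: tip of the nose, on the axis; z runs up to the head. At the start the nose stands 10 mm above the table (on the hole floor), so the head spans 142 to 170 mm above the table.
- short_pin: Steel pin in the rack, 12 mm diameter, 85 mm long, with an 18 mm head on its top 20 mm; its top is 95 mm above the table. Leave it. Origin: foot centre.
- stepped_pin: Steel pin in the rack, 12 mm foot, 22 mm diameter above 54 mm, 104 mm long; its top is 114 mm above the table. Leave it. Origin: foot centre.
- rack: Fixed wooden block 170 x 50 x 55 mm high with three upright square holes 13.5 mm wide and 45 mm deep in a row along its x axis, 55 mm apart (the middle one at the centre). One rod stands in each, in any order. Origin: centre of its underside; x is along the row.
- swing_arm (a joint): Angle of the stand's lower arm about the vertical column, rad: 0 is in against its stop, the lower bushing right under the upper; it grows to at most 1.3 as the arm swings out, counter-clockwise from above (to the robot's right). Friction (0.2 N m, 1.3 N at the post) holds it where it is left.
- stand: Small fixed camera stand: white base plate 200 x 130 x 12 mm thick, a 30 mm steel column 130 mm high at local x = +60 mm, two black arms with 46 mm hubs one above the other. Origin: centre of the plate's underside; x points from the bushings to the column, roughly away from the robot.
- swing_hinge (a point): Point on the column's vertical axis, about which the lower arm swings, 55 mm above the table. The fixed upper arm points from here to the upper bushing.
- swing_post (a point): Top centre of the upright steel post at the free end of the swinging lower arm: 12 mm diameter, round, standing free from 62 to 112 mm above the table, 155 mm from the column axis. To be pushed, or pinched from above, to swing the arm.
- upper_bush (a point): Centre of the upper bushing's mouth, 125 mm above the table, 100 mm from the column axis. Through hole 14.5 mm in diameter, 20 mm deep, brass-lined, in a 34 mm square black block, on the fixed upper arm.
- lower_bush (a point): Centre of the lower bushing's mouth, 65 mm above the table, 100 mm from the column axis, on the swinging arm. Same hole and block; its underside is 45 mm above the table. Below it, when the arm is in, is the base plate, whose top is 12 mm above the table.
- mount: Bystander: black resin specimen mount 32 mm in diameter, 18 mm high.
- driver: Bystander: screwdriver lying on the table.
- jar: Bystander: amber glass jar 80 mm high.
- mug: Bystander: white mug 90 mm high.

How it is judged:
By the outcome, as a careful person would: the job done as asked, in the order asked, and still so for the second after the job is handed in, while the arm keeps its last pose, push and grip.
It also fails if it takes over 70 s, if anything falls off the work surface, if the arm or the gripper's body presses on something with over 40 N, if the wrist force passes 120 N, or if a joint passes its speed limit or range.

## Working session

There is one attempt and no reset: what is moved stays moved. The work goes in short steps, Python scripts to look and compute and a tool call to move; the robot and the scene stay as the last step left them, time stands still between calls to the robot, and variables do not carry over. Pictures are saved under pics/ and viewed, about 8 in all and at most 12, crops included, and the job is handed in when it is done.

Besides the shell and the picture viewer there is one more tool, called by a JSON object that holds its "api" and its "payload". carry_out: Moves the arm, as the interface text tells. Its arguments: {"type":"object","properties":{"increments":{"type":"array","items":{"type":"array","items":{"type":"array","items":{"type":"number"}}}}},"required":["increments"]}

```bash
ls; mkdir -p pics; cat > h.py <<'E'
import numpy as np, cv2
from bench import status, grab_frame, r
np.set_printoptions(precision=4,suppress=True)
def snap(n,f):
    d=grab_frame(n); cv2.imwrite('pics/'+f,d['pixels']); np.savez('pics/'+f+'.npz',K=d['K'],T=d['T']); return d
def load(f):
    z=np.load('pics/'+f+'.npz'); return dict(pixels=cv2.imread('pics/'+f),K=z['K'],T=z['T'])
def ray(d,u,v):
    K,T=d['K'],d['T']; c=np.linalg.solve(K,[u,v,1.]); return T[:3,3],T[:3,:3]@[c[0],-c[1],-c[2]]
def onz(d,u,v,z):
    o,k=ray(d,u,v); return o+k*(z-o[2])/k[2]
def proj(d,p):
    T=d['T']; c=T[:3,:3].T@(np.array(p,float)-T[:3,3]); q=d['K']@[c[0],-c[1],-c[2]]; return q[:2]/q[2]
def two(d1,p1,d2,p2):
    o1,k1=ray(d1,*p1);o2,k2=ray(d2,*p2)
    s=np.linalg.lstsq(np.c_[k1,-k2],o2-o1,rcond=None)[0]; a=o1+k1*s[0];b=o2+k2*s[1]; return (a+b)/2,np.linalg.norm(a-b)
E
python3 - <<'E'
from h import *
for n in('side','top'):
    d=snap(n,n+'0.png'); print(d.keys(),d['K'],d['T'])
print(status.read_state())
E
```

```text
pics
dict_keys(['pixels', 'K', 'T']) [[439.9347   0.     251.7304]
 [  0.     439.9347 187.0449]
 [  0.       0.       1.    ]] [[ 0.9982  0.0295 -0.0519  0.5437]
 [-0.0586  0.6487 -0.7588 -0.9295]
 [ 0.0113  0.7604  0.6493  0.9695]
 [ 0.      0.      0.      1.    ]]
dict_keys(['pixels', 'K', 'T']) [[356.7533   0.     257.4314]
 [  0.     356.7533 190.9758]
 [  0.       0.       1.    ]] [[-0.0178  0.9955 -0.0931  0.4942]
 [-0.9998 -0.0184 -0.0063  0.0536]
 [-0.008   0.093   0.9956  1.2376]
 [ 0.      0.      0.      1.    ]]
{'clock': 0.1, 'joint_pos': array([ 1.1057,  0.3794,  1.7348, -0.    ,  1.0285, -0.0333]), 'qd': array([-0.0001, -0.001 , -0.0023, -0.0012,  0.0006,  0.0012]), 'joint_efforts': array([  0.0006, -76.5035, -43.5294,   0.0653,   0.0398,  -0.    ]), 'tcp_pos': array([0.2928, 0.6354, 0.2133]), 'tcp_rot': array([-3.1416,  0.0011,  1.139 ]), 'wrist_force': array([0.0321, 0.532 , 0.2459]), 'ft_torque': array([ 0.0092,  0.0018, -0.0164]), 'grip_width': 0.9980004172282589}
```

View pics/side0.png

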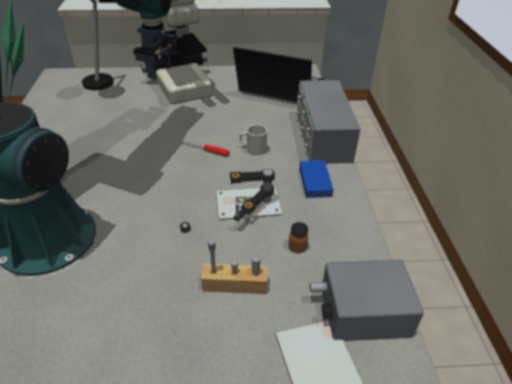

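View pics/top0.png

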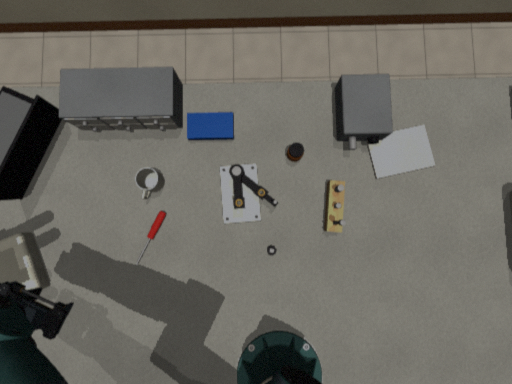

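The side view shows the rack at about (235,278) with the long rod's head at (212,246), and the stand's column at (268,176). The top view shows the column at (237,170), the upper bush at (239,203), the post at (275,204) and the rack at (335,206). Next I'll look at enlarged crops.

```bash
python3 - <<'E'
from h import *
s=load('side0.png')['pixels'];t=load('top0.png')['pixels']
def c(im,u,v,w,h,k): return cv2.resize(im[v:v+h,u:u+w],None,fx=k,fy=k,interpolation=cv2.INTER_CUBIC)
# each 400x300
A=np.vstack([np.hstack([c(s,210,160,80,60,5),c(s,195,237,80,60,5)]),np.hstack([c(t,210,157,80,60,5),c(t,300,177,80,60,5)])])
cv2.imwrite('pics/crop0.png',A)
E
```

```text
(no output)
```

View pics/crop0.png

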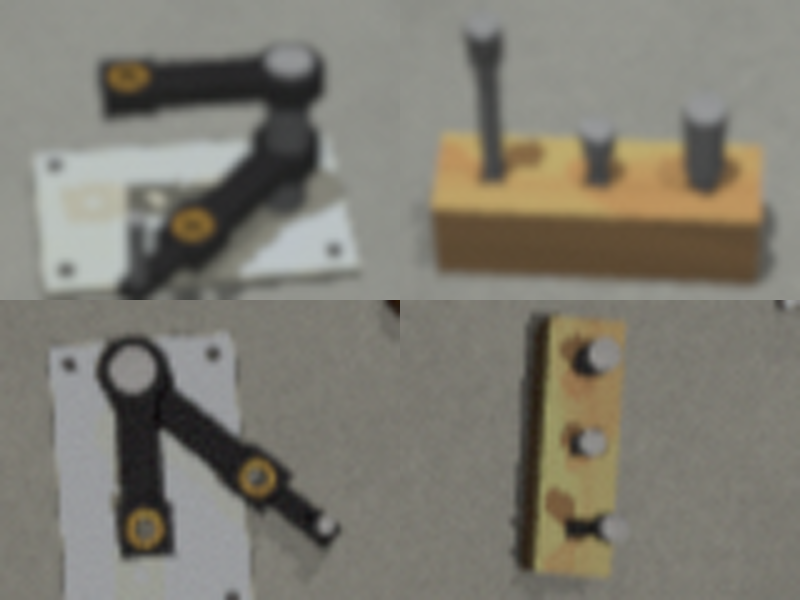

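The crops show both brass rings, the column top, the post and the pin heads clearly. Long rod is at the rack end nearest the robot, with the short pin in the middle. Now I'll turn these pixels into positions.

```bash
python3 - <<'E'
from h import *
s=load('side0.png');t=load('top0.png')
f=lambda x,y,u,v:((x+.5)/5-.5+u,(y+.5)/5-.5+v)
def ref(d,p,R=7):
    hsv=cv2.cvtColor(d['pixels'],cv2.COLOR_BGR2HSV); u,v=map(round,p)
    w=hsv[v-R:v+R+1,u-R:u+R+1].astype(int)
    m=((w[...,0]>10)&(w[...,0]<32)&(w[...,1]>110)).astype(np.uint8)
    y,x=np.nonzero(m); 
    (c,ax,an)=cv2.minAreaRect(np.c_[x,y].astype(np.float32)); return np.array(c)+[u-R,v-R], ax, np.array([x.mean()+u-R,y.mean()+v-R])
S=dict(ub=f(128,76,210,160),lb=f(193,225,210,160),col=f(290,62,210,160),rod=f(83,25,195,237),short=f(197,130,195,237),step=f(305,107,195,237))
P=dict(ub=f(145,228,210,157),lb=f(257,178,210,157),col=f(132,70,210,157),post=f(326,225,210,157),rod=f(213,228,300,177),short=f(192,141,300,177),step=f(202,55,300,177))
for k in('ub','lb'):
    a=ref(s,S[k]);b=ref(t,P[k],6);print(k,S[k],a,P[k],b); S[k]=a[0];P[k]=b[0]
Z=dict(ub=.125,lb=.065,col=.130,post=.112,rod=.170,short=.095,step=.114)
for k in P:
    print(k,'top',onz(t,*P[k],Z[k]),*( ('side',onz(s,*S[k],Z[k]),'two',*two(s,S[k],t,P[k])) if k in S else ()))
# rack top corners, top view
for x,y in((152,16),(226,20),(210,278),(135,272)): print('rack',onz(t,*f(x,y,300,177),.055))
for x,y in((444-400,132),(764-400,145),(764-400,220),(434-400,207)): print('rackS',onz(s,*f(x,y,195,237),.055))
E
```

```text
ub (235.2, 174.8) (array([235.5, 175.5]), (5.0, 7.0), array([235.3243, 175.0811])) (238.6, 202.2) (array([238.5, 202.5]), (7.0, 7.0), array([238.4872, 202.4103]))
lb (248.2, 204.6) (array([248., 205.]), (6.0, 8.0), array([248.1702, 204.617 ])) (261.0, 192.2) (array([261. , 192.5]), (7.0, 6.0), array([261.0811, 192.2162]))
ub top [0.5632 0.1204 0.125 ] side [0.565  0.1137 0.125 ] two [0.5644 0.1207 0.1193] 0.001509282097056307
lb top [0.5986 0.0493 0.065 ] side [0.5999 0.0446 0.065 ] two [0.5996 0.0493 0.0606] 0.0010867463282135208
col top [0.6633 0.1266 0.13  ] side [0.6636 0.1202 0.13  ] two [0.6642 0.127  0.1246] 0.00024020072768920995
post top [0.5648 0.0064 0.112 ]
rod top [ 0.4961 -0.1903  0.17  ] side [ 0.4968 -0.1954  0.17  ] two [ 0.4963 -0.1913  0.1655] 0.0003747505411978596
short top [ 0.5519 -0.1962  0.095 ] side [ 0.5511 -0.2014  0.095 ] two [ 0.5517 -0.1973  0.0901] 0.0010133199520776354
step top [ 0.6052 -0.2005  0.114 ] side [ 0.6057 -0.205   0.114 ] two [ 0.6058 -0.2014  0.1097] 0.0003696168785989016
rack [ 0.6378 -0.1815  0.055 ]
rack [ 0.6342 -0.2307  0.055 ]
rack [ 0.4636 -0.2133  0.055 ]
rack [ 0.4684 -0.1642  0.055 ]
rackS [ 0.4702 -0.1655  0.055 ]
rackS [ 0.6395 -0.1826  0.055 ]
rackS [ 0.6353 -0.2315  0.055 ]
rackS [ 0.4663 -0.2148  0.055 ]
```

```bash
cat >> h.py <<'E'
from scipy.spatial.transform import Rotation as Ro
def go(target,yaw):
    s=status.read_state(); R=Ro.from_euler('xyz',s['tcp_rot']); G=Ro.from_euler('xyz',[np.pi,0,yaw])
    print('now',s['tcp_pos'],s['tcp_rot'],'F',s['wrist_force'],'g',s['grip_width'])
    print('shift',R.inv().apply(np.array(target)-s['tcp_pos']),'turn',(R.inv()*G).as_rotvec())
E
python3 -c "
from h import *
go([.565,.003,.2],np.pi/2)"
```

```text
now [0.2928 0.6354 0.2133] [-3.1416  0.0011  1.139 ] F [0.0321 0.532  0.2459] g 0.9980004172282589
shift [-0.4604  0.5119  0.0138] turn [-0.0002  0.001  -0.4318]
```

{"api": "carry_out", "payload": {"increments": [[[0,-0.04,0.043,0,0,0,-0.05],[0,-0.08,0.085,0,0,0,-0.1],[0,-0.12,0.128,0,0,0,-0.15],[0,-0.16,0.17,0,0,0,-0.2],[0,-0.2,0.213,0,0,0,-0.25],[0,-0.24,0.256,0,0,0,-0.3],[0,-0.28,0.3,0,0,0,-0.35],[0,-0.32,0.343,0,0,0,-0.4],[0,-0.36,0.386,0,0,0,-0.432],[0,-0.4,0.43,0,0,0,-0.432],[0,-0.435,0.475,0.006,0,0,-0.432],[0,-0.46,0.512,0.013,0,0,-0.432]]]}}

```text
clock: 1.6
tcp_pos: [0.5661, 0.0015, 0.2008]
tcp_rot: [3.141, 0.0, 1.57]
wrist_force: [0.2, -0.2, -0.0]
grip_width: 1.003
```

```bash
python3 -c "
from h import *
go([.565,.003,.08],np.pi/2)"
```

```text
now [0.5661 0.0015 0.2008] [3.1414 0.     1.5699] F [ 0.2294 -0.1674 -0.0164] g 1.002570853281972
shift [ 0.0015 -0.0011  0.1208] turn [ 0.0002  0.     -0.0009]
```

{"api": "carry_out", "payload": {"increments": [[[0,0.001,-0.001,0.03,0,0,0],[0,0.001,-0.001,0.06,0,0,0],[0,0.001,-0.001,0.09,0,0,0],[0,0.001,-0.001,0.11,0,0,0],[0,0.001,-0.001,0.12,0,0,0],[255,0.001,-0.001,0.12,0,0,0],[255,0.001,-0.001,0.12,0,0,0],[255,0.001,-0.001,0.12,0,0,0],[255,0.001,-0.001,0.12,0,0,0],[255,0.001,-0.001,0.12,0,0,0],[255,0.001,-0.001,0.12,0,0,0]]]}}

```text
clock: 2.98
tcp_pos: [0.5645, 0.0047, 0.081]
tcp_rot: [3.142, 0.0, 1.571]
wrist_force: [1.1, 0.1, 0.3]
grip_width: 0.373
```

```bash
python3 - <<'E'
from h import *
s=status.read_state();p=s['tcp_pos'];print(p,s['wrist_force'],s['grip_width']*91)
# arc about column; column y shifted
c=np.array([.664,.123]);d=p[:2]-c;print(np.linalg.norm(d))
a0=np.arctan2(-d[1],-d[0])
for a in np.linspace(a0,.062,10): q=c-.155*np.array([np.cos(a),np.sin(a)]); print(a,np.round((q-p[:2])[::-1],4))
E
```

```text
[0.5645 0.0047 0.081 ] [1.0942 0.0922 0.2578] 33.98448327813241
0.15459175226125865
0.8713257418181398 [-0.0003 -0.0003]
0.781400659393902 [ 0.0091 -0.0105]
0.6914755769696643 [ 0.0195 -0.0199]
0.6015504945454265 [ 0.0306 -0.0283]
0.5116254121211887 [ 0.0424 -0.0356]
0.42170032969695104 [ 0.0548 -0.0419]
0.33177524727271324 [ 0.0678 -0.047 ]
0.24185016484847555 [ 0.0812 -0.051 ]
0.15192508242423775 [ 0.0948 -0.0537]
0.062 [ 0.1087 -0.0552]
```

{"api": "carry_out", "payload": {"increments": [[[255,0,0,0,0,0,0],[255,0,0,0,0,0,0],[255,0,0,0,0,0,0],[255,0,0,0,0,0,0],[255,0,0,0,0,0,0]]]}}

```text
clock: 3.6
tcp_pos: [0.5646, 0.0048, 0.0809]
tcp_rot: [3.141, -0.0, 1.571]
wrist_force: [2.7, 3.8, -1.8]
grip_width: 0.12
```

```bash
python3 -c "
from h import *
go([.565,.003,.08],np.pi/2)"
```

```text
now [0.5646 0.0048 0.0809] [ 3.1413 -0.0002  1.5709] F [ 2.7023  3.7616 -1.8084] g 0.12028193757508435
shift [-0.0018  0.0004  0.0009] turn [ 0.0003 -0.0002  0.0002]
```

{"api": "carry_out", "payload": {"increments": [[[255,0.004,-0.005,0,0,0,0],[255,0.009,-0.0105,0,0,0,0],[255,0.0195,-0.02,0,0,0,0],[255,0.0305,-0.0285,0,0,0,0],[255,0.0425,-0.0355,0,0,0,0],[255,0.055,-0.042,0,0,0,0],[255,0.068,-0.047,0,0,0,0],[255,0.081,-0.051,0,0,0,0],[255,0.09,-0.053,0,0,0,0],[255,0.095,-0.0535,0,0,0,0],[255,0.095,-0.0535,0,0,0,0]]]}}

```text
clock: 4.97
tcp_pos: [0.509, 0.1002, 0.0806]
tcp_rot: [-3.138, 0.0, 1.572]
wrist_force: [-6.4, -0.5, 4.4]
grip_width: 0.122
```

```bash
python3 - <<'E'
from h import *
go([.509,.113,.081],np.pi/2)
d=snap('top','top1.png')
cv2.imwrite('pics/c1.png',cv2.resize(d['pixels'][150:240,200:320],None,fx=6,fy=6,interpolation=cv2.INTER_CUBIC))
E
```

```text
now [0.509  0.1002 0.0806] [-3.1384  0.0003  1.5715] F [-6.395  -0.4945  4.3669] g 0.12239224116260519
shift [ 0.0128 -0.     -0.0004] turn [-0.0032  0.0003  0.0007]
```

{"api": "carry_out", "payload": {"increments": [[[255,0.003,-0.0002,0,0,0,0],[255,0.006,-0.0004,0,0,0,0],[255,0.008,-0.0006,0,0,0,0],[255,0.01,-0.0008,0,0,0,0],[255,0.01,-0.0008,0,0,0,0]]]}}

```text
clock: 5.65
tcp_pos: [0.5082, 0.1099, 0.0806]
tcp_rot: [-3.138, 0.0, 1.571]
wrist_force: [-7.0, -0.6, 4.4]
grip_width: 0.126
```

{"api": "carry_out", "payload": {"increments": [[[255,0.001,0,0,0,0,0],[255,0.002,0,0,0,0,0],[255,0.002,0,0,0,0,0]]]}}

```text
clock: 6.02
tcp_pos: [0.5081, 0.1118, 0.0806]
tcp_rot: [-3.138, 0.001, 1.571]
wrist_force: [-8.5, -2.5, 5.1]
grip_width: 0.124
```

{"api": "carry_out", "payload": {"increments": [[[255,0.001,0,0,0,0,0],[255,0.002,0,0,0,0,0],[255,0.002,0,0,0,0,0]]]}}

```text
clock: 6.4
tcp_pos: [0.508, 0.1138, 0.0805]
tcp_rot: [-3.138, 0.001, 1.571]
wrist_force: [-9.0, -2.6, 6.2]
grip_width: 0.119
```

{"api": "carry_out", "payload": {"increments": [[[255,0.001,0,0,0,0,0],[255,0.0015,0,0,0,0,0],[255,0.0015,0,0,0,0,0]]]}}

```text
clock: 6.78
tcp_pos: [0.508, 0.1153, 0.0806]
tcp_rot: [-3.138, 0.001, 1.571]
wrist_force: [-9.2, -1.7, 5.9]
grip_width: 0.121
```

{"api": "carry_out", "payload": {"increments": [[[255,0.001,0,0,0,0,0],[255,0.0015,0,0,0,0,0],[255,0.0015,0,0,0,0,0]]]}}

```text
clock: 7.15
tcp_pos: [0.508, 0.1156, 0.0805]
tcp_rot: [-3.138, 0.002, 1.572]
wrist_force: [-7.6, -19.0, 7.7]
grip_width: 0.126
```

{"api": "carry_out", "payload": {"increments": [[[0,0,0,0,0,0,0],[0,0,0,0,0,0,0],[0,0,0,0,0,0,0],[0,0,0,0,0,0,0],[0,0,0,0,0,0,0],[0,0,0,0,0,0,0],[0,0,0,-0.02,0,0,0],[0,0,0,-0.06,0,0,0],[0,0,0,-0.11,0,0,0],[0,0,0,-0.15,0,0,0],[0,0,0,-0.17,0,0,0],[0,0,0,-0.17,0,0,0]]]}}

```text
clock: 8.65
tcp_pos: [0.5108, 0.1168, 0.2522]
tcp_rot: [3.139, -0.001, 1.571]
wrist_force: [0.3, 0.1, -0.9]
grip_width: 0.999
```

```bash
python3 - <<'E'
from h import *
go([.4963,-.193,.25],np.pi/2)
E
```

```text
now [0.5108 0.1168 0.2522] [ 3.1389 -0.0005  1.571 ] F [ 0.2574  0.0586 -0.8956] g 0.9991831724623446
shift [-0.3098 -0.0146  0.002 ] turn [ 0.0027 -0.0005  0.0002]
```

{"api": "carry_out", "payload": {"increments": [[[0,-0.045,-0.002,0.002,0.003,0,0],[0,-0.09,-0.004,0.002,0.003,0,0],[0,-0.135,-0.006,0.002,0.003,0,0],[0,-0.18,-0.008,0.002,0.003,0,0],[0,-0.225,-0.01,0.002,0.003,0,0],[0,-0.27,-0.013,0.002,0.003,0,0],[0,-0.3,-0.0146,0.002,0.003,0,0],[0,-0.309,-0.0146,0.002,0.003,0,0],[0,-0.309,-0.0146,0.002,0.003,0,0]]]}}

```text
clock: 9.78
tcp_pos: [0.4952, -0.1921, 0.248]
tcp_rot: [-3.137, -0.001, 1.57]
wrist_force: [0.3, 0.1, 0.7]
grip_width: 1.001
```

```bash
python3 - <<'E'
from h import *
go([.4963,-.192,.137],np.pi/2)
E
```

```text
now [ 0.4952 -0.1921  0.248 ] [-3.1373 -0.0007  1.5703] F [0.2531 0.1328 0.655 ] g 1.0007126550785794
shift [-0.      0.0015  0.111 ] turn [-0.0043 -0.0007 -0.0004]
```

{"api": "carry_out", "payload": {"increments": [[[0,0,0.0015,0.03,0,0,0],[0,0,0.0015,0.06,0,0,0],[0,0,0.0015,0.09,0,0,0],[0,0,0.0015,0.106,0,0,0],[0,0,0.0015,0.111,0,0,0],[180,0,0.0015,0.111,0,0,0],[180,0,0.0015,0.111,0,0,0],[180,0,0.0015,0.111,0,0,0],[180,0,0.0015,0.111,0,0,0],[180,0,0.0015,0.111,0,0,0],[180,0,0.0015,0.111,0,0,0]]]}}

```text
clock: 11.15
tcp_pos: [0.4968, -0.1923, 0.138]
tcp_rot: [-3.139, 0.0, 1.571]
wrist_force: [-0.5, 0.1, -0.0]
grip_width: 0.374
```

```bash
python3 - <<'E'
from h import *
go([.4963,-.192,.137],np.pi/2)
s=snap('side','side2.png')['pixels'];t=snap('top','top2.png')['pixels']
def c(im,u,v,w,h,k): return cv2.resize(im[v:v+h,u:u+w],None,fx=k,fy=k,interpolation=cv2.INTER_CUBIC)
A=np.vstack([np.hstack([c(s,210,160,80,60,5),c(s,175,217,80,60,5)]),np.hstack([c(t,210,157,80,60,5),c(t,300,177,80,60,5)])])
cv2.imwrite('pics/crop2.png',A)
E
```

```text
now [ 0.4968 -0.1923  0.138 ] [-3.1386  0.      1.571 ] F [-0.4731  0.0736 -0.0082] g 0.37370715643234065
shift [ 0.0003 -0.0005  0.001 ] turn [-0.0029  0.      0.0002]
```

View pics/crop2.png

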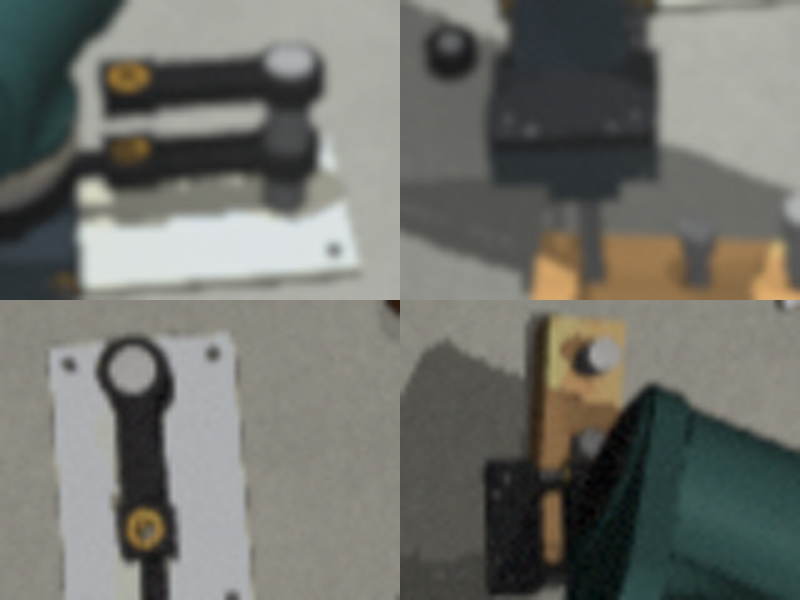

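The lower arm now lies directly under the upper one, with the brass rings stacked in both views, and the fingers straddle the rod head. I'll close on it now.

{"api": "carry_out", "payload": {"increments": [[[255,0,0,0,-0.003,0,0],[255,0,0,0,-0.003,0,0],[255,0,0,0,-0.003,0,0],[255,0,0,0,-0.003,0,0],[255,0,0,0,-0.003,0,0]]]}}

```text
clock: 11.88
tcp_pos: [0.4967, -0.1923, 0.1379]
tcp_rot: [-3.142, 0.0, 1.571]
wrist_force: [-0.7, -0.7, -0.7]
grip_width: 0.189
```

```bash
python3 - <<'E'
from h import *
go([.4963,-.192,.137],np.pi/2)
E
```

```text
now [ 0.4967 -0.1923  0.1379] [-3.1416  0.      1.571 ] F [-0.6699 -0.6889 -0.7467] g 0.18935889433189376
shift [ 0.0003 -0.0004  0.0009] turn [-0.      0.      0.0002]
```

{"api": "carry_out", "payload": {"increments": [[[255,0,0,0,0,0,0],[255,0,0,-0.01,0,0,0],[255,0,0,-0.03,0,0,0],[255,0,0,-0.05,0,0,0],[255,0,0,-0.075,0,0,0],[255,0,0,-0.1,0,0,0],[255,0,0,-0.125,0,0,0],[255,0,0,-0.14,0,0,0],[255,0,0,-0.145,0,0,0],[255,0,0,-0.145,0,0,0]]]}}

```text
clock: 13.12
tcp_pos: [0.4966, -0.1922, 0.2826]
tcp_rot: [-3.141, -0.0, 1.571]
wrist_force: [-0.4, -0.0, -1.9]
grip_width: 0.189
```

```bash
python3 - <<'E'
from h import *
go([.564,.1187,.283],np.pi/2)
E
```

```text
now [ 0.4966 -0.1922  0.2826] [-3.1412 -0.0002  1.571 ] F [-0.3579 -0.0135 -1.9312] g 0.18939107651245862
shift [ 0.3109  0.0675 -0.0004] turn [-0.0004 -0.0002  0.0002]
```

{"api": "carry_out", "payload": {"increments": [[[255,0.02,0.004,0,0,0,0],[255,0.055,0.012,0,0,0,0],[255,0.095,0.021,0,0,0,0],[255,0.135,0.03,0,0,0,0],[255,0.175,0.038,0,0,0,0],[255,0.215,0.047,0,0,0,0],[255,0.25,0.055,0,0,0,0],[255,0.28,0.061,0,0,0,0],[255,0.302,0.0655,0,0,0,0],[255,0.311,0.0675,0,0,0,0],[255,0.311,0.0675,0,0,0,0],[255,0.311,0.0675,0,0,0,0]]]}}

```text
clock: 14.62
tcp_pos: [0.5641, 0.118, 0.2828]
tcp_rot: [-3.141, 0.0, 1.57]
wrist_force: [-0.2, -0.1, -2.5]
grip_width: 0.189
```

```bash
python3 - <<'E'
from h import *
go([.564,.1187,.283],np.pi/2)
s=snap('side','side3.png')['pixels'];t=snap('top','top3.png')['pixels']
def c(im,u,v,w,h,k): return cv2.resize(im[v:v+h,u:u+w],None,fx=k,fy=k,interpolation=cv2.INTER_CUBIC)
A=np.hstack([c(s,200,110,80,120,5),c(t,200,127,80,120,5)])
cv2.imwrite('pics/crop3.png',A)
E
```

```text
now [0.5641 0.118  0.2828] [-3.1414  0.0002  1.5704] F [-0.183  -0.1063 -2.4982] g 0.18899240517753027
shift [ 0.0007 -0.0001 -0.0002] turn [-0.0002  0.0002 -0.0004]
```

View pics/crop3.png

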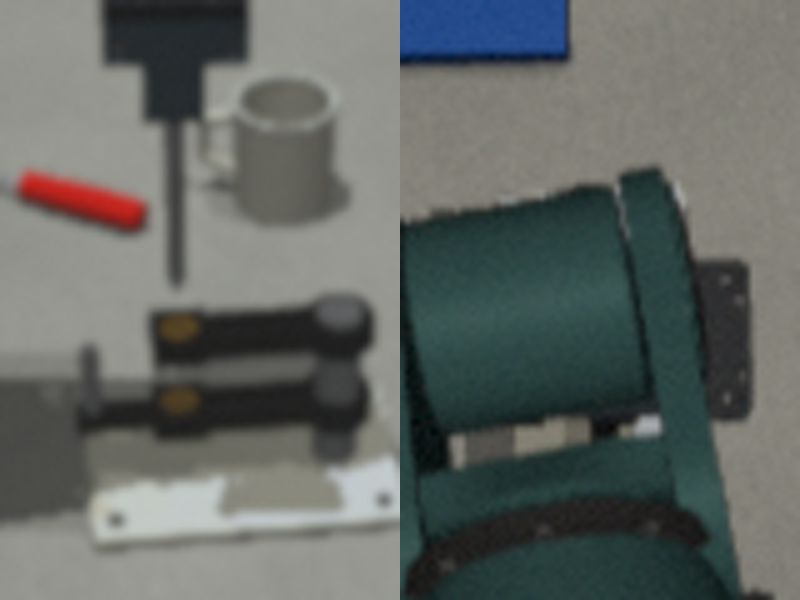

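The side view shows the rod hanging straight, with its nose at about crop (176,287), some 30 px above the upper ring at (179,327). The arm hides this spot in the top view. I'll check the alignment in x from the side view.

```bash
python3 - <<'E'
from h import *
d=load('side3.png'); g=cv2.cvtColor(d['pixels'],cv2.COLOR_BGR2GRAY).astype(float)
V=[];U=[]
for v in range(139,164):
    row=g[v,226:246]; bg=np.median(np.r_[row[:4],row[-4:]]); w=np.clip(bg-row-12,0,None); U.append((w*np.arange(226,246)).sum()/w.sum()); V.append(v)
p=np.polyfit(V,U,1); print('slope',p, 'res',np.std(np.polyval(p,V)-U))
x,y,z=.5641,.118,.155
for zz in(.26,.25,.2,.155,.125,.065): q=proj(d,[x,y,zz]); print(zz,q,'fit u',np.polyval(p,q[1]))
for zz,n in((.125,'up'),(.065,'low')): print(n,'bush proj',proj(d,[.564,.1187,zz]))
hsv=cv2.cvtColor(d['pixels'],cv2.COLOR_BGR2HSV)
m=((hsv[...,0]>8)&(hsv[...,0]<32)&(hsv[...,1]>100)&(hsv[...,2]>40)).astype(np.uint8); m[:,:220]=0;m[:,260:]=0;m[:170]=0;m[200:]=0
n,l,st,c=cv2.connectedComponentsWithStats(m); print(st,c)
print('px/mm', proj(d,[.565,.118,.125])-proj(d,[.564,.118,.125]),proj(d,[.564,.119,.125])-proj(d,[.564,.118,.125]))
E
```

```text
slope [ -0.099  249.1513] res 2.002904808129914
0.26 [234.5547 137.823 ] fit u 235.5033508051798
0.25 [234.6035 140.7248] fit u 235.21600724011714
0.2 [234.8405 154.7971] fit u 233.82249322302198
0.155 [235.0438 166.8725] fit u 232.62672763803127
0.125 [235.1744 174.6311] fit u 231.85843010346036
0.065 [235.4247 189.4928] fit u 230.38675349351996
up bush proj [235.1348 174.4884]
low bush proj [235.3861 189.3484]
[[     0      0    512    384 196548]
 [   232    173      8      5     33]
 [   232    188      8      4     27]] [[255.5061 191.5031]
 [235.3939 174.9697]
 [235.3704 189.4815]]
px/mm [ 0.3273 -0.0092] [-0.0098 -0.2052]
```

```bash
python3 - <<'E'
from h import *
d=load('side3.png'); g=cv2.cvtColor(d['pixels'],cv2.COLOR_BGR2GRAY).astype(float)
V=[];U=[]
for v in range(136,168):
    row=g[v,230:241]; bg=np.max(row); w=np.clip((bg-row)-.3*(bg-row.min()),0,None); u=(w*np.arange(230,241)).sum()/w.sum(); V.append(v);U.append(u)
    if v>162 or v%8==0: print(v,u,row.round())
V=np.array(V);U=np.array(U);k=V<164
k&=abs(U-np.median(U))<1; p=np.polyfit(V[k],U[k],1); print(k.sum(),p,np.std(np.polyval(p,V[k])-U[k]))
for v in (140,154.8,166.9,175,189.5): print(v,np.polyval(p,v))
E
```

```text
136 234.80256288561938 [150. 142. 117.  85.  67.  69.  95. 129. 139. 125. 107.]
144 234.53363228699553 [152. 147. 128.  96.  72.  69.  93. 129. 148. 151. 150.]
152 234.66546329723226 [134. 148. 138. 108.  76.  69.  92. 130. 149. 153. 152.]
160 234.66089108910896 [152. 152. 140. 108.  77.  70.  93. 129. 149. 152. 152.]
163 234.7125 [152. 152. 141. 110.  79.  70.  91. 127. 147. 151. 151.]
164 234.7721518987342 [152. 152. 141. 112.  81.  70.  91. 125. 145. 151. 150.]
165 234.84837545126354 [151. 151. 143. 119.  88.  76.  95. 126. 145. 149. 150.]
166 234.8456913827655 [151. 151. 146. 129. 102.  90. 110. 135. 145. 149. 149.]
167 234.93333333333334 [151. 152. 149. 140. 122. 112. 126. 142. 147. 148. 149.]
28 [ -0.0017 234.9278] 0.08895398983832105
140 234.68357020233393
154.8 234.65775544021955
166.9 234.63665012795036
175 234.62252177841478
189.5 234.59723028850544
```

{"api": "carry_out", "payload": {"increments": [[[255,0.0008,0.001,0.008,0,0,0],[255,0.0008,0.001,0.018,0,0,0],[255,0.0008,0.001,0.025,0,0,0],[255,0.0008,0.001,0.028,0,0,0],[255,0.0008,0.001,0.031,0,0,0],[255,0.0008,0.001,0.033,0,0,0],[255,0.0008,0.001,0.033,0,0,0],[255,0.0008,0.001,0.033,0,0,0]]]}}

```text
clock: 15.72
tcp_pos: [0.5653, 0.1195, 0.2501]
tcp_rot: [3.141, -0.0, 1.571]
wrist_force: [0.2, -0.2, -0.5]
grip_width: 0.188
```

{"api": "carry_out", "payload": {"increments": [[[255,0,0,0.001,0,0,0],[255,0,0,0.002,0,0,0],[255,0,0,0.003,0,0,0],[255,0,0,0.003,0,0,0],[255,0,0,0.003,0,0,0]]]}}

```text
clock: 16.35
tcp_pos: [0.5652, 0.1195, 0.2469]
tcp_rot: [3.142, -0.0, 1.571]
wrist_force: [-0.4, 0.1, -2.2]
grip_width: 0.188
```

{"api": "carry_out", "payload": {"increments": [[[255,0,0,0.001,0,0,0],[255,0,0,0.002,0,0,0],[255,0,0,0.003,0,0,0],[255,0,0,0.004,0,0,0],[255,0,0,0.004,0,0,0],[255,0,0,0.004,0,0,0]]]}}

```text
clock: 17.1
tcp_pos: [0.5652, 0.1195, 0.2429]
tcp_rot: [-3.142, 0.0, 1.571]
wrist_force: [-0.2, 0.0, -2.3]
grip_width: 0.192
```

{"api": "carry_out", "payload": {"increments": [[[255,0,0,0.001,0,0,0],[255,0,0,0.002,0,0,0],[255,0,0,0.003,0,0,0],[255,0,0,0.004,0,0,0],[255,0,0,0.004,0,0,0],[255,0,0,0.004,0,0,0]]]}}

```text
clock: 17.85
tcp_pos: [0.5653, 0.1195, 0.239]
tcp_rot: [3.141, 0.0, 1.571]
wrist_force: [0.0, 0.4, -1.8]
grip_width: 0.188
```

{"api": "carry_out", "payload": {"increments": [[[255,0,0,0.003,0,0,0],[255,0,0,0.006,0,0,0],[255,0,0,0.009,0,0,0],[255,0,0,0.012,0,0,0],[255,0,0,0.015,0,0,0],[255,0,0,0.018,0,0,0],[255,0,0,0.02,0,0,0],[255,0,0,0.02,0,0,0]]]}}

```text
clock: 18.85
tcp_pos: [0.5651, 0.1195, 0.2188]
tcp_rot: [-3.141, 0.0, 1.571]
wrist_force: [0.2, 0.6, -1.0]
grip_width: 0.19
```

{"api": "carry_out", "payload": {"increments": [[[255,0,0,0.003,0,0,0],[255,0,0,0.006,0,0,0],[255,0,0,0.009,0,0,0],[255,0,0,0.012,0,0,0],[255,0,0,0.015,0,0,0],[255,0,0,0.018,0,0,0],[255,0,0,0.02,0,0,0],[255,0,0,0.02,0,0,0]]]}}

```text
clock: 19.85
tcp_pos: [0.5651, 0.1195, 0.1988]
tcp_rot: [-3.141, 0.0, 1.571]
wrist_force: [-0.1, 0.4, -1.4]
grip_width: 0.187
```

{"api": "carry_out", "payload": {"increments": [[[255,0,0,0.001,0,0,0],[255,0,0,0.002,0,0,0],[255,0,0,0.003,0,0,0],[255,0,0,0.004,0,0,0],[255,0,0,0.005,0,0,0],[255,0,0,0.006,0,0,0],[255,0,0,0.006,0,0,0]]]}}

```text
clock: 20.72
tcp_pos: [0.5651, 0.1195, 0.1928]
tcp_rot: [-3.141, 0.0, 1.571]
wrist_force: [-0.4, -0.5, -1.8]
grip_width: 0.189
```

```bash
python3 - <<'E'
from h import *
go([.565,.1195,.156],np.pi/2)
s=snap('side','side4.png')['pixels']
cv2.imwrite('pics/crop4.png',cv2.resize(s[110:220,190:300],None,fx=5,fy=5,interpolation=cv2.INTER_CUBIC))
E
```

```text
now [0.5651 0.1195 0.1928] [-3.1414  0.0001  1.571 ] F [-0.3937 -0.4553 -1.8438] g 0.18884533943688156
shift [-0.     -0.0001  0.0368] turn [-0.0002  0.0001  0.0002]
```

View pics/crop4.png

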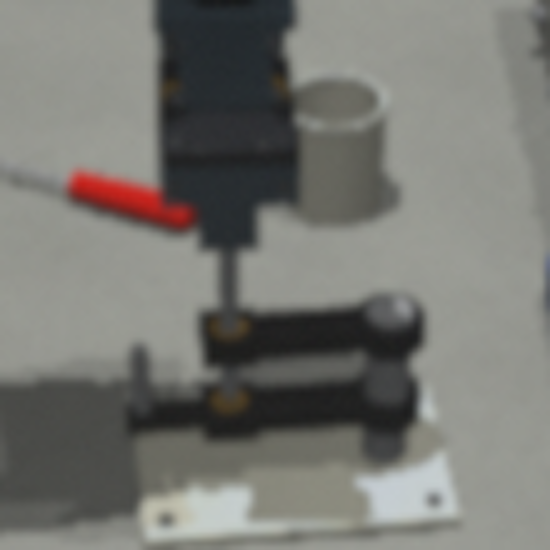

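The rod is through the upper bush and centred over the lower ring at crop (230,400). Forces show only the rod's weight, so I'll carry on gently.

{"api": "carry_out", "payload": {"increments": [[[255,0,0,0.001,0,0,0],[255,0,0,0.002,0,0,0],[255,0,0,0.003,0,0,0],[255,0,0,0.004,0,0,0],[255,0,0,0.005,0,0,0],[255,0,0,0.006,0,0,0],[255,0,0,0.006,0,0,0]]]}}

```text
clock: 21.65
tcp_pos: [0.5652, 0.1195, 0.1869]
tcp_rot: [-3.141, 0.0, 1.571]
wrist_force: [0.7, 0.1, -1.7]
grip_width: 0.191
```

{"api": "carry_out", "payload": {"increments": [[[255,0,0,0.001,0,0,0],[255,0,0,0.002,0,0,0],[255,0,0,0.003,0,0,0],[255,0,0,0.004,0,0,0],[255,0,0,0.005,0,0,0],[255,0,0,0.006,0,0,0],[255,0,0,0.006,0,0,0]]]}}

```text
clock: 22.52
tcp_pos: [0.5652, 0.1195, 0.1808]
tcp_rot: [-3.141, 0.0, 1.571]
wrist_force: [-1.9, -0.6, -0.8]
grip_width: 0.188
```

{"api": "carry_out", "payload": {"increments": [[[255,0,0,0.0015,0,0,0],[255,0,0,0.003,0,0,0],[255,0,0,0.0045,0,0,0],[255,0,0,0.006,0,0,0],[255,0,0,0.0075,0,0,0],[255,0,0,0.009,0,0,0],[255,0,0,0.01,0,0,0],[255,0,0,0.01,0,0,0]]]}}

```text
clock: 23.52
tcp_pos: [0.5652, 0.1195, 0.1708]
tcp_rot: [-3.141, -0.0, 1.571]
wrist_force: [-0.0, 0.6, -2.3]
grip_width: 0.188
```

{"api": "carry_out", "payload": {"increments": [[[255,0,0,0.002,0,0,0],[255,0,0,0.004,0,0,0],[255,0,0,0.006,0,0,0],[255,0,0,0.008,0,0,0],[255,0,0,0.01,0,0,0],[255,0,0,0.012,0,0,0],[255,0,0,0.014,0,0,0],[255,0,0,0.015,0,0,0],[255,0,0,0.015,0,0,0],[255,0,0,0.015,0,0,0],[255,0,0,0.015,0,0,0]]]}}

```text
clock: 24.9
tcp_pos: [0.5652, 0.1195, 0.156]
tcp_rot: [3.142, 0.0, 1.571]
wrist_force: [-0.6, -0.5, -1.6]
grip_width: 0.188
```

```bash
python3 - <<'E'
from h import *
go([.565,.1195,.156],np.pi/2)
s=snap('side','side5.png')['pixels'];t=snap('top','top5.png')['pixels']
c=lambda im,u,v,w,h,k:cv2.resize(im[v:v+h,u:u+w],None,fx=k,fy=k,interpolation=cv2.INTER_CUBIC)
cv2.imwrite('pics/crop5.png',np.hstack([c(s,200,140,90,110,5),c(s,185,235,70,110,5)]))
E
```

```text
now [0.5652 0.1195 0.156 ] [3.1416 0.     1.571 ] F [-0.6085 -0.4699 -1.6267] g 0.18777354031784613
shift [-0.     -0.0002 -0.    ] turn [0.     0.     0.0002]
```

View pics/crop5.png

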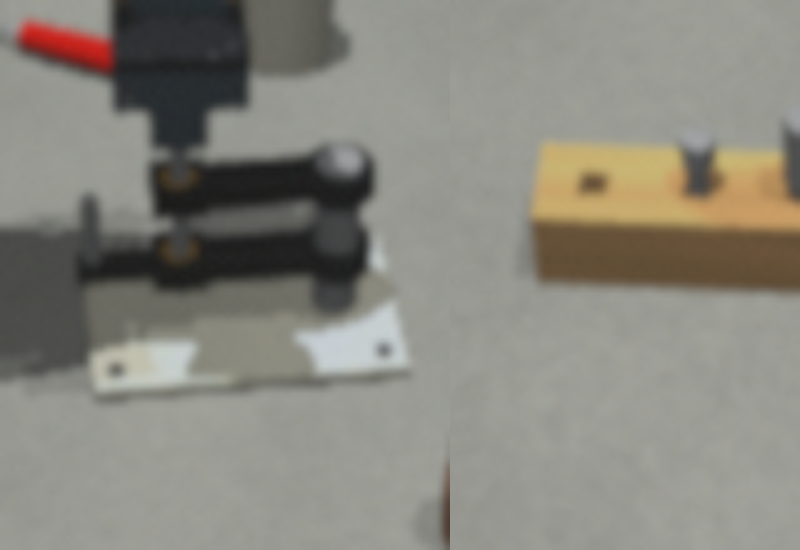

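The rod enters both rings, at crop (178,175) and (178,245). The other pins still stand in the rack. Forces are down to the rod's weight, so I'll hand in.

```bash
python3 -c "
from h import *
s=status.read_state();print(s['clock'],abs(s['qd']).max());print(r.close_job())"
```

```text
25.0 0.0022296344797302324
the job is handed in; nothing more can be done
None
```

The job is handed in at 25 s: the lower arm is in against its stop and the guide rod is threaded through both bushings, still gripped and held upright.

**What I did:** I pinched the post and swung the lower arm in along its arc until the reaction rose to 19 N at the stop. I then let go, took the long rod by its head and lifted it out of the rack. I lowered it through the upper bushing and then the lower one in small steps. The sideways force readings stayed at about 2 N or less throughout.

**Last checks:**
- **Hold:** the tool is vertical and still, with the grip opening steady at about 17 mm on the 18 mm head. The wrist force was 1.6 N downward, close to the rod's own weight, so it is not resting on anything.
- **Nose height:** it works out at about 28 mm above the table. That is 17 mm below the lower bushing and 16 mm above the base plate.
- **Rest of the scene:** the last side picture shows the rod entering both rings and the short pin standing as before. The stepped pin was only partly in the crop, and I took no last look at the mount or the jar.

**What I couldn't confirm:**
- **Nose not seen:** the lower block hides the nose from the side camera, so its height comes from the tool pose and the rod's known length.
- **Camera disagreement:** the two cameras differed by about 5 mm in y. I settled the y position from where the post stopped instead, and the rod went in without resistance.

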